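Prime the hand lubricator until its indicator pin is out

TASK

Prime the blue hand lubrication pump (nothing needs gripping or lifting): with the fingertips push the yellow lock tab along its slide all the way to the right to free the plunger, then press the black palm head fully down and let it come all the way up, again and again, until the red indicator pin stands fully out with the whole green band below the red showing. Stop there, as one stroke more would overfill it and bring out the orange foot. Leave the plunger up and the lock open; do not touch the pin itself, and leave the other things where they are.

Things in the scene. Friction and masses are not known exactly. Their poses are not given: they have to be found in the camera images.
- pump: hand lubrication pump, bolted down: blue housing 150 x 140 mm with a grey deck on top, 70 mm above the work surface. Origin on the work surface under the middle of the unit (the foot reaches x -85 to +65 mm, y -70 to +70 mm); its x points away from the robot, y to the left, z up. The unit's turn about z varies from -0.7 to +0.2 rad. In its frame: plunger axis at (0, +22) mm, indicator pin axis at (+22, -48) mm, lock tab in front of the plunger head at x = -67 mm.
- head_top (a point): centre of the top of the plunger's black round palm head, 90 mm across, 15 mm thick, nearly flat on top; 115 mm above the work surface when up. It moves straight down when pressed and springs back by itself when let go. The lock's yellow tab is in front of it, the pin beside it to the right
- plunger (a joint): how far the plunger is pressed, m: 0 = up, 0.018 = fully down on its stop. Sprung: 3 N at the start, 7 N at the bottom, and 1 to 2 N more when it lifts the pin. While the lock is in, it goes down by only about 1 mm. It works a ratchet: each full stroke (down to the stop, then let all the way up) lifts the pin by one step of 9 mm (the first stroke up to 13 mm); a short stroke may lift it less or not at all
- lock_tab (a point): point 10 mm below the top of the yellow tab of the lock slide, in its middle. The tab stands on the deck in front of the plunger head: 14 mm along the pump's x, 14 mm along its y, top 106 mm above the work surface (36 mm above the deck, which is free on both sides of it). There are 15 mm between the tab and the head's edge. It is pushed with a fingertip against its left face towards the pump's -y (to the right)
- lock (a joint): travel of the lock slide along the pump's -y (to the right), m: 0 to 0.006 at the start = locked, its block under the plunger's front stem; 0.030 = fully right on its stop = unlocked. Stiff: about 1.5 N; it stays where it is left
- pin (a joint): height of the indicator pin out of its brass collar, m: 0 to 0.024 at the start (so it needs three to five full strokes); 0.039 one step before the last, 0.048 after the right number of strokes (fully out); one full stroke more lifts it to 0.057, which is overfilled and cannot be undone. It stays where it has been lifted
- pin_rod: indicator pin on the deck's right rear: upright red rod, 11 mm across with a 13 mm head, in a brass collar (top 84 mm above the work surface). Below the red it has a 7 mm green band, a 4.5 mm steel ring and an orange foot. The whole green band out of the collar = fully out; orange out = overfilled. Origin on its axis 7 mm below its top, at the collar's top when the joint is 0. Not to be touched
- bored_block_1: grey steel block with a large bore, 43 x 50 mm, 51 high; a bystander, origin at the centre of its underside; leave alone
- black_knob: black lobed clamping knob, 48 mm across, 31 high; a bystander, origin at the centre of its underside; leave alone
- ball_bearing: sealed ball bearing lying flat, 52 mm across, 15 high; a bystander, origin at the centre of its underside; leave alone
- red_driver: small screwdriver with red handle, 101 mm long; a bystander, origin at the centre of its underside; leave alone

How it is judged (in metres and radians):
On the way, in this order (a step that is already met when the one before it is completed fails the run):
1. the lock is pushed fully right, the pin not yet out (value of joint lock above 0.025 m and value of joint pin below 0.03 m), for 0.1 s.
2. the pin is fully out with the lock open (value of joint pin above 0.043 m and value of joint lock above 0.025 m), for 0.1 s.
At the end, for the whole second after the job is handed in: pin between 43 and 53 mm out, lock more than 25 mm along its slide, plunger back up within 3 mm, every bystander within 30 mm of where it stood (all of step 2 and value of joint pin below 0.053 m and value of joint plunger below 0.003 m and distance of each of bored_block_1, black_knob, ball_bearing, red_driver from where it was at the start of the episode below 0.03 m); the robot touches nothing.
It fails at once if the pump is overfilled, the pin lifted past 53 mm (value of joint pin above 0.053 m).
It fails at once if the indicator pin is touched by the robot (more than 1 N) (contact force between any of the fingers, the arm and pin_rod above 1 N).
It fails at once if a bystander is shoved or lifted by more than 30 mm (distance of any of bored_block_1, black_knob, ball_bearing, red_driver from where it was at the start of the episode above 0.03 m).
It also fails if it takes over 51 s, if anything falls off the work surface, if the arm or the gripper's body presses on something with over 40 N, if the wrist force passes 120 N, or if a joint passes its speed limit or range.

ROBOT

A 6-joint arm with a two-finger parallel gripper is mounted at the origin on a cart in front of the work surface, level with it; the furniture and walls round the work are solid. World frame = base frame: x ahead of the robot, y to its left, z up, the work surface at z = 0. Lengths are in mm, angles in rad, forces in N, time in s.
With the tool pointing down it reaches from about 250 to 800 mm from the base axis. Payload 3.9 kg.
Tool frame: the origin (TCP) lies at the very end of the fingers, on their centre line; the grasp point (between the pads) lies 19 mm behind it; z points along the fingers, y is the direction in which the jaws open and shut (so a half turn about z gives the same grasp; the last joint's range is limited). The gripper opens to 85 mm and grips with 20 to 120 N. Pads are 22 mm wide; open, the fingers measure 114 mm over their backs; the gripper's body (76 mm by 85 mm) begins 54 mm behind the grasp point. The pads swing forward as they close: fully open they stand 13 mm farther back than shut.
Start: joints at [1.278, 0.26, -0.138, 1.173, 0, 1.571], TCP at [151.528, 502.647, 231.304] pointing down, gripper open.
Joint ranges: [-2.78, 2.78], [-0.83, 1.72], [-1.28, 1.37], [-1.9, 2.12], [-1.57, 1.48], [-3.14, 3.14]. Speed limits (rad/s): [2.57, 2.57, 3.14, 3.14, 3.14, 3.14].

INTERFACE

Orientations are given as a unit quaternion [x, y, z, w].
In Python, from rig import manip gives the robot as it stands.
- The arm moves only by the tool carry_out, never from a script. Its argument "motion" is a list that holds one entry, the list of rows, each a list of 7 numbers: the closure, from -1 (fully open) to 1 (shut), so that 0 is half open, then the shift along the world's x, y, z scaled (see below), then the turn, a rotation vector about the world's x, y, z scaled (see below). In form: [[[gripper, tx, ty, tz, wx, wy, wz], ...]]. A call has 1 to 5 rows; each row is the pose to reach, as a shift and turn from the pose commanded when the call began, turning the shorter way round; what a row does not reach only later rows make up. The controller multiplies each number of a shift by 0.1 m and each number of a turn by 360 degrees. A row lasts 1/12 s, in which the tool goes at most 41.7 mm and 7.16 degrees, less where a joint would pass 70% of its speed; a pose out of reach is approached as far as the arm can. A call with a number of a shift or a turn outside -1 to 1 is refused whole. A call with a gripper value outside its range is refused whole. The fingers move at their own pace and stop on an object; the grip force is fixed at half the most. Time passes only in rows, so rows that repeat a pose let the fingers close. It gives the time, the measured TCP pose, the force and the opening at its end, in the units of the state.
- manip.observe(): the state, without advancing time (a new reading comes with each control period).
- manip.grab_frame(name): name is "side" or "top"; returns (picture, depth): 420x560x3 uint8, red, green, blue; 420x560 float32, mm along the optical axis (not along the pixel's ray), 0 where there is no reading.
- manip.camera_params(name): a dict with "camera_matrix" (3x3 intrinsics, pixels), "D" ([k1, k2, p1, p2, k3] as OpenCV has them; the pictures are not rectified), "R" (3x3) and "t" (3): a world point X has camera coordinates R X + t. Camera axes: x right, y down, z forward; pixel columns grow to the right and rows downward; lengths in mm; the calibration is good to about 2 mm. A picture is of the moment at which its call begins. camera_params takes no time and is no camera call.
- manip.sign_off(): hands the job in, once; it reports no verdict.
The state is a dict: "clock": time; "joints": joint angles; "dq": joint speeds; "effort": joint torques, N m; "tcp_pos": TCP position; "orientation": TCP orientation; "force": force on the tool from outside, world axes, zero at the start; "ft_torque": the same for the moment, N m; "grip_width": finger opening in mm.
Only numpy, scipy, OpenCV 4.12 (cv2) and the standard library are available. Lean on these libraries where they do the work, as an engineer would, in place of code of your own. Each camera call takes 0.05 s, during which the arm holds its last target.

## Working session

There is one attempt and no reset: what is moved stays moved. The work goes in short steps, Python scripts to look and compute and a tool call to move; the robot and the scene stay as the last step left them, time stands still between calls to the robot, and variables do not carry over. Pictures are saved under pics/ and viewed, and the job is handed in when it is done.

Besides the shell and the picture viewer there is one more tool, called after "Emit:" as name([rows], argument=value, ...), one row to a line, values as JSON. carry_out: Moves the arm, as the interface text tells. Its arguments: {"type":"object","properties":{"motion":{"type":"array"}},"required":["motion"]}

```bash
mkdir -p pics; cat > h.py <<'E'
from rig import manip
import numpy as np, cv2
def save(n,f):
    im,d=manip.grab_frame(n); cv2.imwrite('pics/'+f+'.png',im[:,:,::-1]); np.save('pics/'+f+'.npy',d); return im,d
def pix2w(n,u,v,d):
    c=manip.camera_params(n); K=np.array(c['camera_matrix'],float);D=np.array(c['D'],float);R=np.array(c['R']);t=np.array(c['t'])
    p=cv2.undistortPoints(np.array([[[u,v]]],float),K,D)[0,0]
    return R.T@(np.array([p[0]*d,p[1]*d,d])-t)
def w2pix(n,X):
    c=manip.camera_params(n); K=np.array(c['camera_matrix'],float);D=np.array(c['D'],float);R=np.array(c['R'],float);t=np.array(c['t'],float)
    return cv2.projectPoints(np.array(X,float).reshape(-1,1,3),cv2.Rodrigues(R)[0],t,K,D)[0][:,0]
def cloud(n,d):
    c=manip.camera_params(n); K=np.array(c['camera_matrix'],float);D=np.array(c['D'],float);R=np.array(c['R']);t=np.array(c['t'])
    h,w=d.shape; uu,vv=np.meshgrid(np.arange(w),np.arange(h))
    p=cv2.undistortPoints(np.stack([uu,vv],-1).reshape(-1,1,2).astype(float),K,D)[:,0]
    P=np.c_[p*d.reshape(-1,1),d.reshape(-1)]
    return ((P-t)@R).reshape(h,w,3)
E
python3 - <<'E'
from h import *
print(manip.observe())
for n in('side','top'):
    save(n,n+'0'); c=manip.camera_params(n); print(n,-np.array(c['R']).T@np.array(c['t']))
E
```

```text
{'clock': 0.0, 'joints': array([ 1.27802044e+00,  2.60663488e-01, -1.39398140e-01,  1.17268729e+00,
       -4.52112263e-05,  1.57076885e+00]), 'dq': array([-1.43241720e-03,  3.53245865e-04,  1.27252017e-03,  5.08770278e-05,
       -1.46395813e-03,  1.43249817e-05]), 'effort': array([ 7.80881401e-04, -4.05674922e+01,  2.53923529e+01,  1.86512049e-02,
        1.46945854e-04,  1.79754477e-05]), 'tcp_pos': array([151.33540134, 501.99405004, 230.46466409]), 'orientation': array([ 1.45851983e-01,  9.89305941e-01, -9.69150839e-04, -1.20057733e-04]), 'force': array([ 0.33961782, -0.00810106, -0.69616032]), 'ft_torque': array([-0.01291091, -0.01606189, -0.04017173]), 'grip_width': 85.47439524641375}
side [1005.57194612  495.88847261  650.50671458]
top [385.62053485  29.18991977 910.33655986]
```

View pics/side0.png

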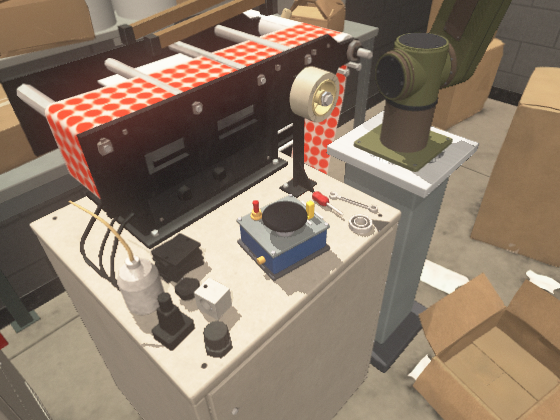

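View pics/top0.png

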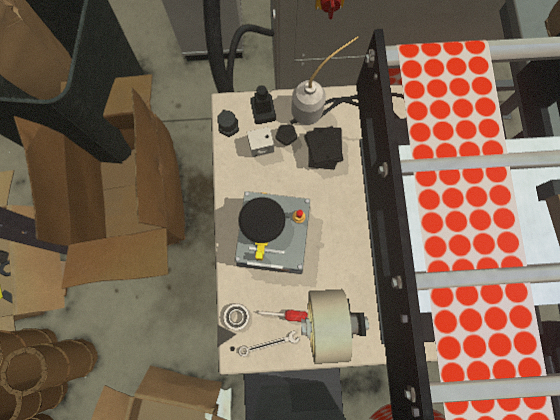

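The top view shows the head at about (262,220), the tab at about (261,250) and the pin at about (299,216). The side view shows the pin at about (256,208) and the tab at about (311,208).

```bash
python3 - <<'E'
from h import *
d=np.load('pics/top0.npy'); W=cloud('top',d); im=cv2.imread('pics/top0.png').astype(int)[:,:,::-1]
r=np.zeros(d.shape,bool); r[185:275,230:315]=1
hm=r&(W[...,2]>108)&(W[...,2]<122)&(im.max(-1)<70)
P=W[hm]; print('head',len(P),(P.min(0)+P.max(0))/2,P.mean(0),P.max(0)-P.min(0))
(c,rad)=cv2.minEnclosingCircle(P[:,:2].astype(np.float32)); print(c,rad)
y=r&(im[...,0]>170)&(im[...,1]>140)&(im[...,2]<90)
for lo,hi in((60,85),(85,101),(101,112)):
    P=W[y&(W[...,2]>lo)&(W[...,2]<hi)]
    if len(P): print('yel',lo,len(P),P.mean(0),P.min(0),P.max(0))
rd=r&(im[...,0]>150)&(im[...,1]<80)&(im[...,2]<90)
P=W[rd]; print('red',len(P),P.mean(0),P.min(0),P.max(0))
dk=r&(W[...,2]>64)&(W[...,2]<75)
P=W[dk]; print(cv2.minAreaRect(P[:,:2].astype(np.float32)),P[:,2].mean())
o=cv2.imread('pics/top0.png')[170:290,210:330]; cv2.imwrite('pics/topc.png',cv2.resize(o,None,fx=5,fy=5,interpolation=2))
o=cv2.imread('pics/side0.png')[185:285,225:345]; cv2.imwrite('pics/sidec.png',cv2.resize(o,None,fx=5,fy=5,interpolation=2))
E
```

```text
head 1598 [548.88631316  52.30801923 112.96445324] [548.57953901  52.59785347 112.62518324] [86.21871329 86.19135749  9.89585465]
(549.4312744140625, 52.65052795410156) 44.06858825683594
yel 60 105 [518.73955385  31.81247976  76.14179229] [489.30592726 -31.36783368  68.00480405] [564.94071221  68.61065578  84.61535953]
yel 85 10 [503.78435532  34.10174602  94.56845974] [477.23329288 -28.52202371  85.08799638] [559.71238767  64.43169817 100.86441173]
yel 101 45 [483.86114481  61.51612345 104.36403193] [477.16033292  55.04942694 101.04159252] [490.26302346  68.5305515  107.55434824]
red 29 [558.36002097 -20.25991259 108.53437077] [553.23198633 -25.38484345  97.31368718] [563.34445835 -15.41977105 113.01280241]
((535.9068603515625, 33.575191497802734), (134.18460083007812, 146.42449951171875), 79.49250030517578) 69.1749829399974
```

```bash
sleep 1
```

```text
(no output)
```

View pics/topc.png

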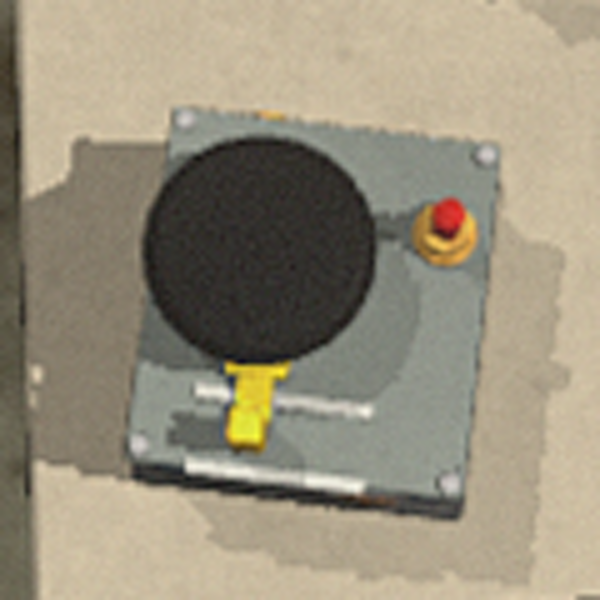

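View pics/sidec.png

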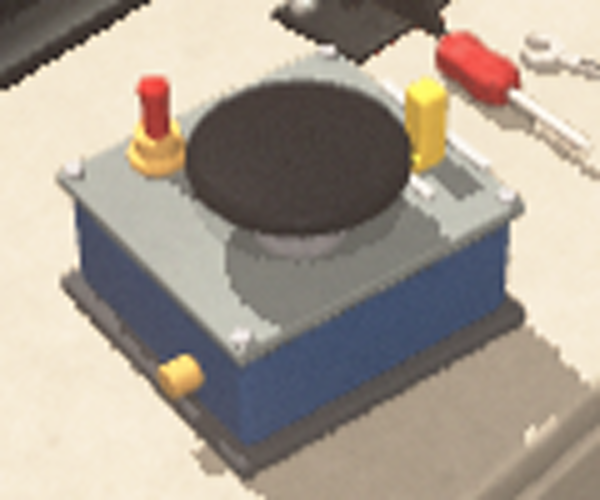

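```bash
python3 - <<'E'
from h import *
for n in('top','side'):
    d=np.load(f'pics/{n}0.npy'); W=cloud(n,d)
    m=(d>0)&(W[...,0]>200)&(W[...,0]<650)&(W[...,1]<250)&(W[...,1]>-80)&(W[...,2]>50)
    P=W[m]
    for x0 in range(200,650,50):
        Q=P[(P[:,0]>=x0)&(P[:,0]<x0+50)]
        if len(Q): print(n,x0,len(Q),Q.min(0).round(),Q.max(0).round())
# world targets
o=np.array([545.1,30.8]);a=-0.176;R=np.array([[np.cos(a),-np.sin(a)],[np.sin(a),np.cos(a)]])
for p in((-70,60),(-70,0),(-70,-12),(0,22),(22,-48)): print(p,o+R@p)
# side red/yellow check
d=np.load('pics/side0.npy'); W=cloud('side',d); im=cv2.imread('pics/side0.png').astype(int)[:,:,::-1]
r=np.zeros(d.shape,bool); r[195:270,235:330]=1
y=r&(im[...,0]>150)&(im[...,1]>120)&(im[...,2]<70)&(W[...,0]<510); P=W[y]; print('yel',P.mean(0),P.min(0),P.max(0))
rd=r&(im[...,0]>130)&(im[...,1]<70); P=W[rd]; print('red',P.mean(0),P.min(0),P.max(0))
vs,us=np.nonzero(rd); print(us.min(),us.max(),vs.min(),vs.max())
E
```

```text
top 300 1370 [304. -80. 228.] [350.   0. 315.]
top 350 1714 [350. -80. 229.] [400.  -0. 316.]
top 400 163 [400. -64. 251.] [407. -15. 288.]
top 450 1260 [455. -27.  51.] [500. 112. 108.]
top 500 1920 [500. -37.  64.] [550. 107. 118.]
top 550 1487 [550. -44.  65.] [600.  97. 117.]
top 600 209 [600.  -8.  64.] [618.  89.  75.]
side 300 520 [303. -80. 108.] [350.   1. 312.]
side 350 1265 [350. -80.  50.] [400.   1. 313.]
side 400 393 [400. -66. 237.] [408. -13. 289.]
side 450 506 [455. -26.  50.] [500. 112. 106.]
side 500 883 [500. -34.  50.] [550. 108. 116.]
side 550 1872 [550. -43.  50.] [600.  99. 117.]
side 600 313 [600.  -9.  50.] [617.  90.  73.]
(-70, 60) [486.68693092 102.12961069]
(-70, 0) [476.18136431  43.05649438]
(-70, -12) [474.08025099  31.24187112]
(0, 22) [548.95204109  52.46014265]
(22, -48) [558.35568935 -20.31053414]
yel [488.61612297  63.62979681  85.45005191] [479.44196887  59.89176027  74.35054714] [490.98245847  69.55829501 101.6043627 ]
red [459.52754483  -5.07121386  49.72362562] [365.14878815 -20.95623899   4.12641956] [564.42546719  20.62483848 107.24391376]
253 328 196 211
```

Emit:
carry_out([
  [[0,0.25,-0.28,0,0,0,0.0186],[0,0.5,-0.55,0,0,0,0.0186],[0,0.7,-0.8,0,0,0,0.0186],[0,0.87,-1.0,0,0,0,0.0186]],
])

```text
clock: 0.43
tcp_pos: [239.1, 400.5, 230.8]
orientation: [0.088, 0.996, -0.001, -0.0]
force: [-0.5, -0.2, 1.1]
grip_width: 43.0
```

Emit:
carry_out([
  [[0,0.25,-0.28,0,0,0,0],[0,0.5,-0.55,0,0,0,0],[0,0.7,-0.8,0,0,0,0],[0,0.87,-1.0,0,0,0,0]],
])

```text
clock: 0.77
tcp_pos: [326.3, 300.5, 231.0]
orientation: [0.088, 0.996, -0.001, -0.0]
force: [0.2, 0.7, 0.8]
grip_width: 42.6
```

Emit:
carry_out([
  [[0,0.25,-0.28,0,0,0,0],[0,0.5,-0.55,0,0,0,0],[0,0.7,-0.8,0,0,0,0],[0,0.87,-1.0,0,0,0,0]],
])

```text
clock: 1.1
tcp_pos: [413.4, 200.5, 231.0]
orientation: [0.089, 0.996, -0.0, -0.0]
force: [-0.6, 0.4, 0.1]
grip_width: 42.7
```

Emit:
carry_out([
  [[0,0.25,-0.28,0,0,0,0],[0,0.5,-0.55,-0.2,0,0,0],[0,0.7,-0.8,-0.5,0,0,0],[0,0.76,-0.87,-0.7,0,0,0],[0,0.76,-0.87,-0.7,0,0,0]],
])

```text
clock: 1.52
tcp_pos: [486.9, 112.7, 156.7]
orientation: [0.09, 0.996, -0.002, -0.004]
force: [-0.0, -0.5, -0.6]
grip_width: 42.6
```

```bash
python3 - <<'E'
from h import *
o=manip.observe();print(o['clock'],o['tcp_pos'],o['orientation'],o['force'],o['grip_width'])
save('side','s1');save('top','t1')
a=cv2.imread('pics/s1.png')[60:285,200:420]; b=cv2.imread('pics/t1.png')[140:340,190:370]
cv2.imwrite('pics/c1.png',np.hstack([cv2.resize(a,(400,409)),cv2.resize(b,(368,409))]))
E
```

```text
1.5167 [486.86316796 112.68829567 156.727938  ] [ 0.08990541  0.99594246 -0.00157525 -0.00362606] [-0.01503319 -0.52363824 -0.64558345] 42.578258366531344
```

View pics/c1.png

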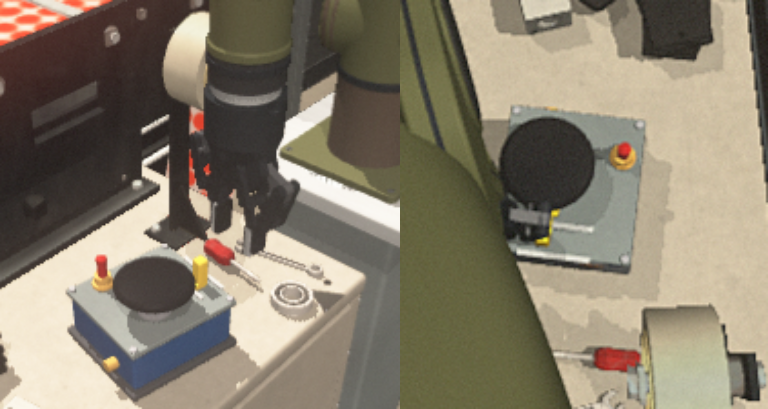

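Emit:
carry_out([
  [[0,0,0,-0.3,0,0,0],[0,0,0,-0.5,0,0,0],[0,0,0,-0.65,0,0,0],[0,0,0,-0.78,0,0,0],[0,0,0,-0.78,0,0,0]],
])

```text
clock: 2.03
tcp_pos: [486.8, 116.6, 82.5]
orientation: [0.087, 0.996, -0.0, -0.001]
force: [0.5, 0.2, -0.3]
grip_width: 42.9
```

```bash
python3 - <<'E'
from h import *
o=manip.observe();print(o['clock'],o['tcp_pos'],o['orientation'],o['force'],o['grip_width'])
save('side','s2');save('top','t2')
a=cv2.imread('pics/s2.png')[130:285,220:370]; b=cv2.imread('pics/t2.png')[170:290,210:330]
cv2.imwrite('pics/c2.png',np.hstack([cv2.resize(a,(400,413)),cv2.resize(b,(400,413))]))
E
```

```text
2.0333 [486.80629906 116.59171557  82.51352893] [ 8.68456784e-02  9.96220927e-01 -2.34579180e-04 -1.27992080e-03] [ 0.49415488  0.15694684 -0.28542512] 42.89822643757893
```

View pics/c2.png

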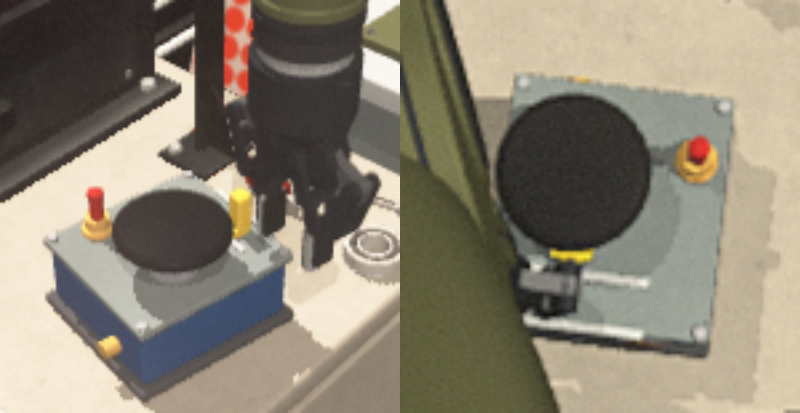

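Emit:
carry_out([
  [[0,-0.01,-0.06,0,0,0,0],[0,-0.02,-0.11,0,0,0,0],[0,-0.03,-0.16,0,0,0,0],[0,-0.035,-0.2,0,0,0,0],[0,-0.035,-0.2,0,0,0,0]],
])

```text
clock: 2.55
tcp_pos: [485.4, 94.9, 84.0]
orientation: [0.088, 0.996, 0.0, 0.001]
force: [0.3, 0.5, -0.7]
grip_width: 42.8
```

```bash
python3 - <<'E'
from h import *
o=manip.observe();print(o['clock'],o['tcp_pos'],o['orientation'],o['force'],o['grip_width'])
save('side','s2');save('top','t2')
a=cv2.imread('pics/s2.png')[130:285,220:370]; b=cv2.imread('pics/t2.png')[170:290,210:330]
cv2.imwrite('pics/c3.png',np.hstack([cv2.resize(a,(400,413)),cv2.resize(b,(400,413))]))
E
```

```text
2.55 [485.41683431  94.89083567  83.98639202] [8.84172057e-02 9.96083311e-01 1.16588708e-04 6.50100119e-04] [ 0.3348583   0.46637184 -0.69475374] 42.759902972951885
```

View pics/c3.png

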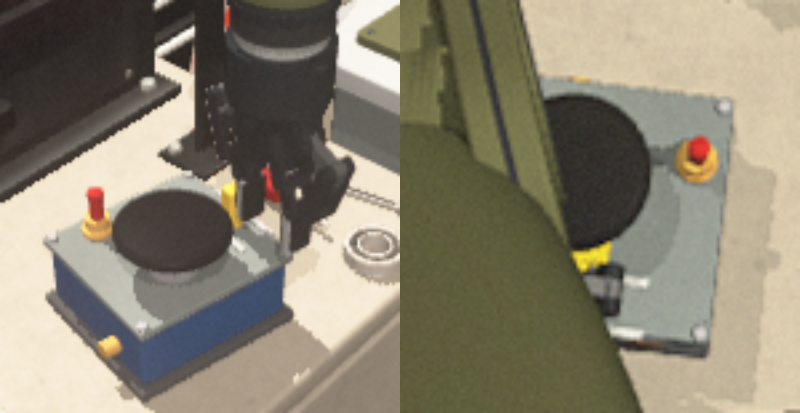

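Emit:
carry_out([
  [[0,-0.01,-0.05,0,0,0,0],[0,-0.015,-0.08,0,0,0,0],[0,-0.022,-0.12,0,0,0,0],[0,-0.022,-0.12,0,0,0,0]],
])

```text
clock: 2.98
tcp_pos: [482.7, 82.9, 83.3]
orientation: [0.088, 0.996, -0.0, -0.0]
force: [-0.2, -0.2, 1.3]
grip_width: 42.6
```

Emit:
carry_out([
  [[0,-0.006,-0.03,0,0,0,0],[0,-0.01,-0.06,0,0,0,0],[0,-0.01,-0.06,0,0,0,0]],
])

```text
clock: 3.23
tcp_pos: [481.8, 78.0, 83.3]
orientation: [0.088, 0.996, 0.001, -0.0]
force: [0.7, 3.0, 1.3]
grip_width: 42.6
```

```bash
python3 - <<'E'
from h import *
o=manip.observe();print(o['clock'],o['tcp_pos'],o['orientation'],o['force'],o['grip_width'])
save('side','s2');save('top','t2')
a=cv2.imread('pics/s2.png')[130:285,220:370]; b=cv2.imread('pics/t2.png')[170:290,210:330]
cv2.imwrite('pics/c4.png',np.hstack([cv2.resize(a,(400,413)),cv2.resize(b,(400,413))]))
E
```

```text
3.2333 [481.76317567  78.01197858  83.32026264] [ 8.78882380e-02  9.96129951e-01  8.72010826e-04 -1.33596763e-04] [0.74995387 3.04095954 1.33625286] 42.64376827518702
```

View pics/c4.png

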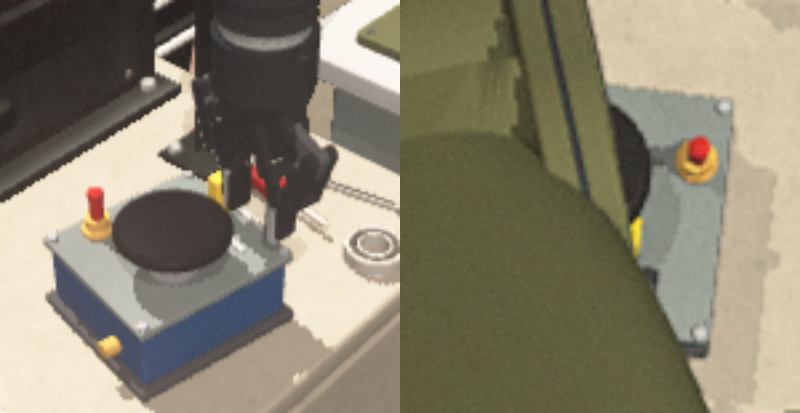

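Emit:
carry_out([
  [[0,-0.005,-0.03,0,0,0,0],[0,-0.009,-0.05,0,0,0,0],[0,-0.009,-0.05,0,0,0,0]],
])

```text
clock: 3.58
tcp_pos: [481.6, 77.4, 83.7]
orientation: [0.087, 0.996, 0.006, -0.0]
force: [-0.3, 16.7, -0.3]
grip_width: 42.7
```

Emit:
carry_out([
  [[0,0.03,0.15,0,0,0,0],[0,0.03,0.15,0.3,0,0,0],[0,0.03,0.15,0.6,0,0,0],[1,0.03,0.15,0.8,0,0,0],[1,0.03,0.15,0.8,0,0,0]],
])

```text
clock: 4.0
tcp_pos: [486.8, 87.5, 167.3]
orientation: [0.088, 0.996, -0.0, 0.004]
force: [1.4, 0.8, -0.6]
grip_width: 19.2
```

```bash
python3 - <<'E'
from h import *
o=manip.observe();print(o['clock'],o['tcp_pos'],o['orientation'],o['force'],o['grip_width'])
save('side','s2')
d=np.load('pics/s2.npy'); W=cloud('side',d); im=cv2.imread('pics/s2.png').astype(int)[:,:,::-1]
r=np.zeros(d.shape,bool); r[185:270,235:330]=1
y=r&(im[...,0]>150)&(im[...,1]>120)&(im[...,2]<70)&(W[...,0]<510)&(W[...,2]>85); P=W[y]; print('yel',len(P),P.mean(0),P.min(0),P.max(0))
a=cv2.imread('pics/s2.png')[130:285,220:370]
cv2.imwrite('pics/c5.png',cv2.resize(a,(580,600)))
E
```

```text
4.0 [486.82079337  87.46021214 167.33524946] [ 8.78341763e-02  9.96128033e-01 -6.38212874e-05  3.75440572e-03] [ 1.43490437  0.80593627 -0.60683454] 19.249869686251234
yel 19 [482.65778366  38.47265155  92.39722742] [475.27656433  30.80364288  85.57826524] [487.58015037  42.83369192 100.68677288]
```

View pics/c5.png

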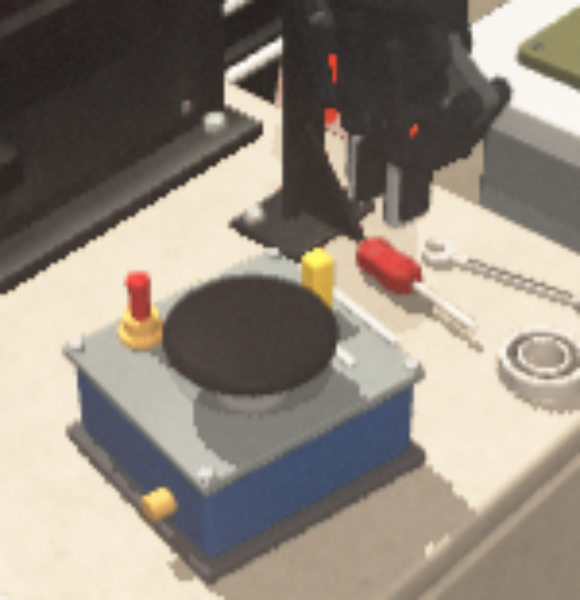

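Emit:
carry_out([
  [[1,0.25,-0.12,-0.05,0,0,0],[1,0.5,-0.25,-0.1,0,0,0],[1,0.64,-0.33,-0.2,0,0,0],[1,0.64,-0.33,-0.3,0,0,0],[1,0.64,-0.33,-0.3,0,0,0]],
])

```text
clock: 4.47
tcp_pos: [545.5, 53.6, 129.6]
orientation: [0.088, 0.996, -0.001, -0.003]
force: [0.0, 0.2, 0.2]
grip_width: -0.0
```

```bash
cat >> h.py <<'E'
def look(f):
    o=manip.observe();print(o['clock'],o['tcp_pos'],o['force'],o['grip_width'])
    save('side','s_'+f)
    for p in (0,9,21,30,39,48,57): print(p,w2pix('side',[[558.4,-20.3,91+p]]).round(1).tolist(),end=' ')
    im=cv2.imread('pics/s_'+f+'.png').astype(int); col=im[170:230,245:268]
    red=(col[...,2]>110)&(col[...,1]<75)&(col[...,0]<75); v,u=np.nonzero(red); print('\nred rows',v.min()+170,v.max()+170,'cols',u.min()+245,u.max()+245)
    a=cv2.imread('pics/s_'+f+'.png')[165:240,230:330]
    cv2.imwrite('pics/c_'+f+'.png',cv2.resize(a,(800,600),interpolation=cv2.INTER_CUBIC))
E
python3 - <<'E'
from h import *
look('p0')
E
```

```text
4.4667 [545.47636621  53.61952175 129.59661453] [0.02116311 0.18058792 0.18678541] -0.03137005870866158
0 [[255.3, 207.5]] 9 [[255.1, 204.1]] 21 [[254.7, 199.5]] 30 [[254.4, 196.0]] 39 [[254.2, 192.5]] 48 [[253.9, 188.9]] 57 [[253.6, 185.2]] 
red rows 201 212 cols 253 258
```

View pics/c_p0.png

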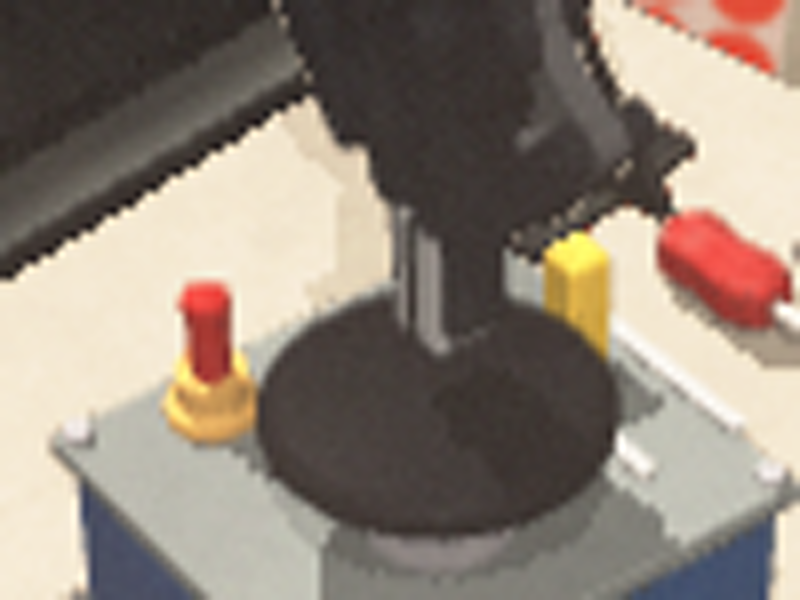

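Emit:
carry_out([
  [[1,0.02,0,-0.1,0,0,0],[1,0.02,0,-0.2,0,0,0],[1,0.02,0,-0.3,0,0,0],[1,0.02,0,-0.36,0,0,0],[1,0.02,0,-0.36,0,0,0]],
])

```text
clock: 4.93
tcp_pos: [550.0, 55.0, 97.5]
orientation: [0.088, 0.996, 0.0, 0.001]
force: [-0.5, -0.8, 6.4]
grip_width: 0.2
```

Emit:
carry_out([
  [[1,0,0,-0.03,0,0,0],[1,0,0,-0.05,0,0,0],[1,0,0,-0.05,0,0,0]],
])

```text
clock: 5.18
tcp_pos: [550.1, 55.0, 96.8]
orientation: [0.088, 0.996, 0.0, 0.002]
force: [-7.9, -0.0, 30.5]
grip_width: -0.2
```

Emit:
carry_out([
  [[1,0,0,0.1,0,0,0],[1,0,0,0.2,0,0,0],[1,0,0,0.3,0,0,0],[1,0,0,0.36,0,0,0],[1,0,0,0.36,0,0,0]],
])

```text
clock: 5.6
tcp_pos: [550.4, 54.8, 129.2]
orientation: [0.088, 0.996, 0.0, 0.001]
force: [0.1, 0.1, -0.0]
grip_width: -0.5
```

```bash
python3 - <<'E'
from h import *
look('p1')
E
```

```text
5.6 [550.35103992  54.82005743 129.20153785] [ 0.11694746  0.05817121 -0.04403324] -0.4924988634720682
0 [[255.3, 207.5]] 9 [[255.1, 204.1]] 21 [[254.7, 199.5]] 30 [[254.4, 196.0]] 39 [[254.2, 192.5]] 48 [[253.9, 188.9]] 57 [[253.6, 185.2]] 
red rows 197 211 cols 253 258
```

View pics/c_p1.png

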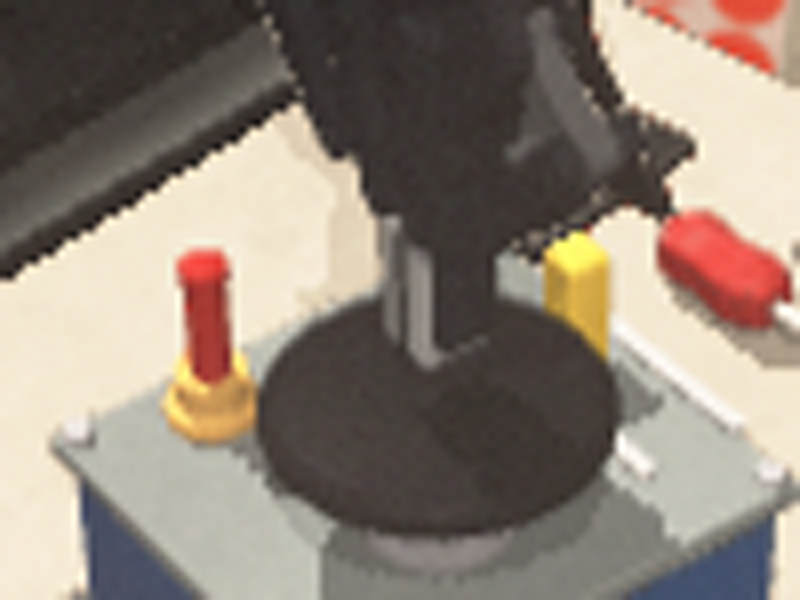

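The pin top went from row 201 to 197, so it now stands at about 29 mm. I'll make the second stroke.

Emit:
carry_out([
  [[1,0,0,-0.12,0,0,0],[1,0,0,-0.24,0,0,0],[1,0,0,-0.33,0,0,0],[1,0,0,-0.36,0,0,0],[1,0,0,-0.36,0,0,0]],
])

```text
clock: 6.07
tcp_pos: [551.2, 54.8, 96.7]
orientation: [0.088, 0.996, 0.0, 0.002]
force: [-7.0, -0.5, 32.0]
grip_width: -0.0
```

Emit:
carry_out([
  [[1,0,0,0.1,0,0,0],[1,0,0,0.2,0,0,0],[1,0,0,0.3,0,0,0],[1,0,0,0.36,0,0,0],[1,0,0,0.36,0,0,0]],
])

```text
clock: 6.48
tcp_pos: [550.1, 54.6, 128.8]
orientation: [0.088, 0.996, -0.0, 0.0]
force: [0.4, 0.1, 0.7]
grip_width: 0.2
```

```bash
python3 - <<'E'
from h import *
look('p2')
E
```

```text
6.4833 [550.05754551  54.64227877 128.84571425] [0.4164388  0.09506289 0.70596778] 0.2490124936615376
0 [[255.3, 207.5]] 9 [[255.1, 204.1]] 21 [[254.7, 199.5]] 30 [[254.4, 196.0]] 39 [[254.2, 192.5]] 48 [[253.9, 188.9]] 57 [[253.6, 185.2]] 
red rows 194 211 cols 252 258
```

View pics/c_p2.png

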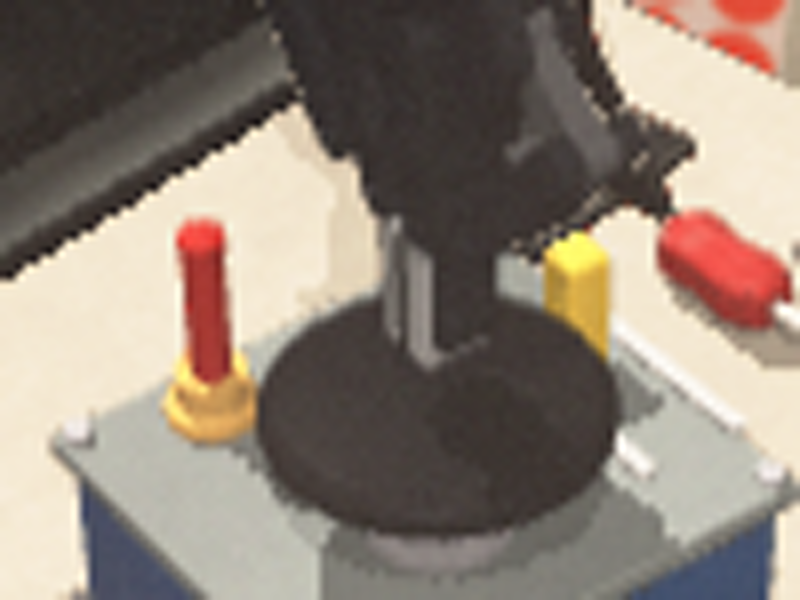

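The pin top is at row 193-194, which is about 38 mm, and no green shows yet. That leaves one step. I'll make the third stroke.

Emit:
carry_out([
  [[1,0,0,-0.12,0,0,0],[1,0,0,-0.24,0,0,0],[1,0,0,-0.33,0,0,0],[1,0,0,-0.36,0,0,0],[1,0,0,-0.36,0,0,0]],
])

```text
clock: 6.95
tcp_pos: [550.9, 54.8, 96.7]
orientation: [0.088, 0.996, 0.0, 0.002]
force: [-8.0, -0.4, 32.6]
grip_width: -0.4
```

Emit:
carry_out([
  [[1,0,0,0.1,0,0,0],[1,0,0,0.2,0,0,0],[1,0,0,0.3,0,0,0],[1,0,0,0.5,0,0,0],[1,0,0,0.7,0,0,0]],
])

```text
clock: 7.37
tcp_pos: [547.9, 54.5, 161.3]
orientation: [0.088, 0.996, -0.0, -0.003]
force: [-0.2, 0.7, 0.3]
grip_width: 0.0
```

```bash
python3 - <<'E'
from h import *
look('p3')
E
```

```text
7.3667 [547.86416633  54.45859645 161.26809314] [-0.17601532  0.6966944   0.33777712] 0.04389083924063142
0 [[255.3, 207.5]] 9 [[255.1, 204.1]] 21 [[254.7, 199.5]] 30 [[254.4, 196.0]] 39 [[254.2, 192.5]] 48 [[253.9, 188.9]] 57 [[253.6, 185.2]] 
red rows 190 208 cols 252 257
```

View pics/c_p3.png

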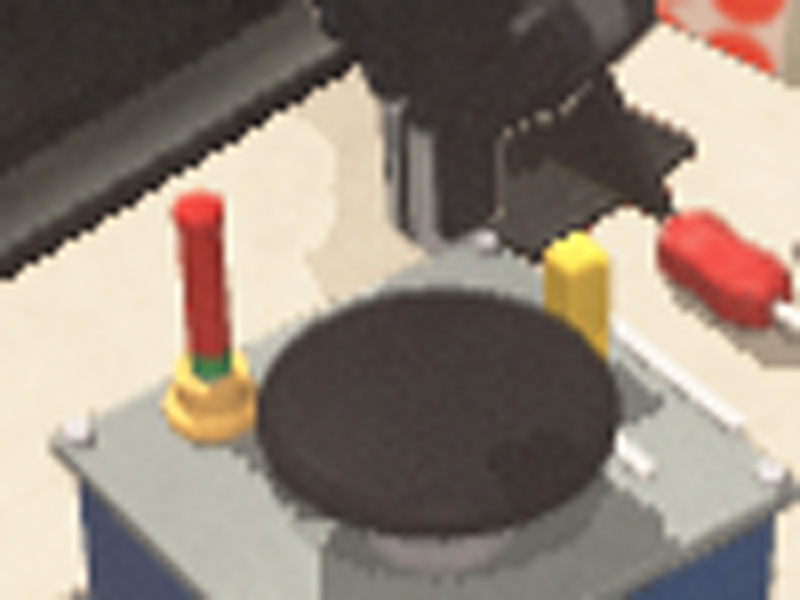

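The green band is showing at crop (210,365) with no orange, the pin top is at row 189 (48 mm), and the head is up. I'll let the arm settle, then hand in.

Emit:
carry_out([
  [[1,0,0.03,0.2,0,0,0],[1,0,0.03,0.2,0,0,0],[1,0,0.03,0.2,0,0,0],[1,0,0.03,0.2,0,0,0]],
])

```text
clock: 7.75
tcp_pos: [549.1, 57.5, 181.1]
orientation: [0.088, 0.996, -0.0, -0.001]
force: [0.0, 0.7, -0.1]
grip_width: -0.3
```

```bash
python3 - <<'E'
from h import *
look('p4')
d=np.load('pics/s_p4.npy');W=cloud('side',d);im=cv2.imread('pics/s_p4.png')
m=(im.max(-1)<75)&(np.hypot(W[...,0]-549,W[...,1]-52.5)<35)&(W[...,2]<125)&(W[...,2]>80);print('head z',np.median(W[m][:,2]))
print(manip.sign_off())
E
```

```text
7.75 [549.10353254  57.51773998 181.07755037] [ 0.04680863  0.67229774 -0.05947744] -0.3138559085703548
0 [[255.3, 207.5]] 9 [[255.1, 204.1]] 21 [[254.7, 199.5]] 30 [[254.4, 196.0]] 39 [[254.2, 192.5]] 48 [[253.9, 188.9]] 57 [[253.6, 185.2]] 
red rows 190 208 cols 252 257
head z 113.18990384721947
the job is handed in; nothing more can be done
None
```

The pump is primed and the job is handed in at about 7.8 s; the hand-in gave no verdict.

I pushed the lock tab right until it met its stop (about 17 N, tab moved about 25 mm in the image). Then I made three full strokes, each pressed to the stop at about 30 N and let all the way up.

**Pin:** in the side camera it rose from about 19 to 29, 38 and then 48 mm. The green band shows below the red, with no orange.

**Plunger:** the head is back up. It read 113 mm both before the first stroke and after the last, against the 115 mm stated, which is within the camera's accuracy.

**Robot:** it stands clear above the pump and reads about 0 N.

**Bystanders:** the arm never went near them, but I did not measure their positions again at the end. No check failed or disagreed.

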